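# Press the food box lid shut all round its rim

### The job

The lid of the food box on the hob board is not shut yet: the four hinged sections round its rim, one on each side, are all still standing up, some more than others. Go round the rim and press each section down with the fingertips until it is fully home and lies flush with the lid, so that all four are shut. Nothing is to be picked up: leave the box standing where it is, and do not lift, knock over or shove it or the things round it.

Things in the scene. Friction and masses are not known exactly. Their poses are not given: they have to be found in the camera images.
- food_box: grey plastic box with a white clip-down lid, 130 x 180 mm over the lid, 80 mm high to the flush lid top, about 0.8 kg, loose on the wooden board (top at z = 0.018) that covers the hob. Origin at the centre of its underside, z up; 130 mm along x, 180 mm along y; its front is its -x side, left +y, right -y. Lid panel and corners are fixed; a hinged rim section lies on each of the four sides
- front_section_pad (a point): middle of the pressing pad (fine ridges) on top of the front rim section, a white flap 116 mm long, 30 mm wide, 4 mm thick with a small outer lip, hinged on its inner edge to the lid panel 35 mm from the box's middle. The pad is 22 mm out from that hinge and moves with the flap: flush, it is 57 mm from the box's middle and 80 mm above its underside; fully up, about 8 mm higher
- front_section (a joint): angle of the front rim section: 0 = standing fully up (outer edge about 10 mm too high, sloping 0.35 rad), 0.35 = flush, fully home against its stop; starts anywhere from 0 to 0.2. It is a tight fit: pressed at the pad it gives way at about 7 N and stays wherever it is left, so a half-pressed section stays half open
- back_section_pad (a point): middle of the pressing pad (fine ridges) on top of the back rim section, a white flap 116 mm long, 30 mm wide, 4 mm thick with a small outer lip, hinged on its inner edge to the lid panel 35 mm from the box's middle. The pad is 22 mm out from that hinge and moves with the flap: flush, it is 57 mm from the box's middle and 80 mm above its underside; fully up, about 8 mm higher
- back_section (a joint): angle of the back rim section: 0 = standing fully up (outer edge about 10 mm too high, sloping 0.35 rad), 0.35 = flush, fully home against its stop; starts anywhere from 0 to 0.2. It is a tight fit: pressed at the pad it gives way at about 7 N and stays wherever it is left, so a half-pressed section stays half open
- left_section_pad (a point): middle of the pressing pad (fine ridges) on top of the left rim section, a white flap 66 mm long, 30 mm wide, 4 mm thick with a small outer lip, hinged on its inner edge to the lid panel 60 mm from the box's middle. The pad is 22 mm out from that hinge and moves with the flap: flush, it is 82 mm from the box's middle and 80 mm above its underside; fully up, about 8 mm higher
- left_section (a joint): angle of the left rim section: 0 = standing fully up (outer edge about 10 mm too high, sloping 0.35 rad), 0.35 = flush, fully home against its stop; starts anywhere from 0 to 0.2. It is a tight fit: pressed at the pad it gives way at about 7 N and stays wherever it is left, so a half-pressed section stays half open
- right_section_pad (a point): middle of the pressing pad (fine ridges) on top of the right rim section, a white flap 66 mm long, 30 mm wide, 4 mm thick with a small outer lip, hinged on its inner edge to the lid panel 60 mm from the box's middle. The pad is 22 mm out from that hinge and moves with the flap: flush, it is 82 mm from the box's middle and 80 mm above its underside; fully up, about 8 mm higher
- right_section (a joint): angle of the right rim section: 0 = standing fully up (outer edge about 10 mm too high, sloping 0.35 rad), 0.35 = flush, fully home against its stop; starts anywhere from 0 to 0.2. It is a tight fit: pressed at the pad it gives way at about 7 N and stays wherever it is left, so a half-pressed section stays half open
- the_yoghurt_pot: bystander, loose on the board: yoghurt pot, 72 mm wide, 71 mm tall, off the right end of the food box; origin at the centre of its underside
- the_jar_cumin: bystander, loose on the board: small spice jar with a dark cap, 42 mm wide, 108 mm tall, off the left end of the food box; origin at the centre of its underside
- the_teaspoon: bystander, loose on the board: metal teaspoon, 137 mm long, 13 mm high, lying in front of the food box; origin at the centre of its underside
- the_supplement: bystander, loose on the board: white jar with a pale blue ribbed cap, 55 mm wide, 96 mm tall, behind the food box; origin at the centre of its underside

How it is judged:
By the outcome, as a careful person would: the job done as asked, in the order asked, and still so for the second after the job is handed in, with the robot touching nothing.
It also fails if it takes over 45 s, if anything falls off the work surface, if the arm or the gripper's body presses on something with over 40 N, if the wrist force passes 120 N, or if a joint passes its speed limit or range.

### The arm

A 6-joint arm with a two-finger parallel gripper is mounted at the origin on a cart in front of the work surface, level with it; the furniture and walls round the work are solid. World frame = base frame: x ahead of the robot, y to its left, z up, the work surface at z = 0. Lengths are in m, angles in degrees, forces in N, time in s.
With the tool pointing down it reaches from about 0.25 to 0.775 m from the base axis. Payload 4 kg.
Tool frame: the origin (TCP) lies between the finger pads; the fingertips stand 19 mm ahead of it and the grasp point (between the pads) is the TCP (nose_length is the distance from the TCP to the fingertips, in m); z points along the fingers, y is the line along which they close (so a half turn about z gives the same grasp; the last joint's range is limited). The gripper opens to 94 mm and grips with 3 to 60 N. Pads are 16 mm wide; open, the fingers measure 119 mm over their backs; the gripper's body (75 mm by 177 mm) begins 78 mm behind the grasp point.
Start: joints at [57.577, 4.996, 78.535, -0, 96.463, -5.907], TCP at [0.246, 0.492, 0.201] pointing down, gripper open.
Joint ranges: [-177.83, 177.83], [-43.37, 116.18], [15.69, 146.23], [-61.86, 241.86], [9.47, 152.12], [-147.06, 147.06]. Speed limits (degrees/s): [159.86, 159.86, 180, 180, 180, 180].

### API

Orientations are given as [roll, pitch, yaw] about the fixed x, y, z axes, in that order (R = Rz(yaw) Ry(pitch) Rx(roll)).
In Python, from station import * gives the robot as it stands. The module is installed in compiled form; this text tells all that it offers.
- The arm moves only by the tool send_rows, never from a script. Its argument "targets" is a list of rows, each a list of 3 entries, a list of its own where there are three numbers: the turn, a rotation vector about the tool's x, y, z in rad, then the shift along the tool's x, y, z in m, then the finger opening in m, from 0 to 0.094. A call has 1 to 5 rows; each row shifts and turns the commanded pose from where the row before left it, along the tool's axes as they then stand; what a row does not reach is not made up. A row lasts 1/8 s, in which the tool goes at most 62.5 mm and 10.7 degrees, less where a joint would pass 70% of its speed; a pose out of reach is approached as far as the arm can. A call is refused whole if a number of a shift passes 0.0625 or a number of a turn 0.188, either way. A call with a gripper value outside its range is refused whole. The fingers move at their own pace and stop on an object; "squeeze" is the grip in N (left out, the last holds). Time passes only in rows, so rows that do not move let the fingers close. It gives the time, the measured TCP pose, the force, the opening and the grip force at its end, in the units of the state.
- sense(): the state, without advancing time (a new reading comes with each control period).
- read_camera(name): name is "scene" or "side" or "wrist"; returns the picture (384x512x3 uint8, red, green, blue); there is no depth.
- get_calibration(name): a dict with "camera_matrix" (3x3 intrinsics, pixels), "dist" ([k1, k2, p1, p2, k3] as OpenCV has them; the pictures are not rectified), "T" (4x4, takes a point from camera to world coordinates). Camera axes: x right, y down, z forward; pixel columns grow to the right and rows downward; lengths in m; the calibration is good to about 2 mm. A picture is of the moment at which its call begins: read the wrist's pose just before it. get_calibration takes no time and is no camera call; for the wrist camera it gives the pose at the moment of the call.
- finish_job(): hands the job in; it is judged then, once.
The state is a dict: "t": time; "qpos": joint angles; "qd": joint speeds; "joint_torque": joint torques, N m; "eef_pos": TCP position; "tcp_rot": TCP orientation; "wrist_force": force on the tool from outside, world axes, zero at the start; "ft_torque": the same for the moment, N m; "finger_gap": finger opening in m; "finger_force": force on a finger pad.
Only numpy, scipy, OpenCV 4.12 (cv2) and the standard library are available. Lean on these libraries where they do the work, as an engineer would, in place of code of your own. Each camera call takes 0.05 s, during which the arm holds its last target. There are 200 camera calls.

## Working session

There is one attempt and no reset: what is moved stays moved. The work goes in short steps, Python scripts to look and compute and a tool call to move; the robot and the scene stay as the last step left them, time stands still between calls to the robot, and variables do not carry over. Pictures are saved under pics/ and viewed, at most 10 in all, crops included, and the job is handed in when it is done.

Besides the shell and the picture viewer there is one more tool, called after "Request:" as a command line: name --argument value ..., lists and objects as JSON in quotes. send_rows: Moves the arm, as the interface text tells. Its arguments: {"type":"object","properties":{"targets":{"type":"array","items":{"type":"array"}},"squeeze":{"type":"number"}},"required":["targets"]}

```bash
mkdir -p pics
python3 - <<'E'
from station import *
import cv2,numpy as np
s=sense();print(s)
for n in("scene","side","wrist"):
    c=get_calibration(n);print(n,np.round(c["T"],3).tolist(),np.round(c["camera_matrix"],1).tolist(),c["dist"])
    cv2.imwrite(f"pics/{n}0.png",read_camera(n)[:,:,::-1])
a=[cv2.imread(f"pics/{n}0.png") for n in("scene","side")]
cv2.imwrite("pics/a.png",cv2.resize(a[0],(800,600)));cv2.imwrite("pics/b.png",cv2.resize(a[1],(800,600)))
E
```

```text
{'t': 0.0, 'qpos': array([ 5.75774232e+01,  5.03742438e+00,  7.86247927e+01,  2.54232451e-03,
        9.64641855e+01, -5.90750971e+00]), 'qd': array([ 0.04606673, -0.11197779,  0.05017731, -0.07721718,  0.16649881,
        0.01017702]), 'joint_torque': array([-6.85026152e-04, -3.40173411e+01, -3.02433479e+01,  7.15673435e-02,
        3.28536972e-02, -1.75770992e-04]), 'eef_pos': array([0.24522315, 0.4916683 , 0.20021986]), 'tcp_rot': array([-1.79874529e+02, -1.55230810e-02,  1.53485199e+02]), 'wrist_force': array([ 0.16643391,  0.02812606, -0.92939603]), 'ft_torque': array([ 0.04525022, -0.02165272, -0.00283079]), 'finger_force': 0.0, 'finger_gap': 0.0942142504701742}
scene [[-0.533, -0.401, 0.745, -0.111], [-0.846, 0.229, -0.482, 0.4], [0.022, -0.887, -0.461, 0.51], [0.0, 0.0, 0.0, 1.0]] [[394.0, 0.0, 254.2], [0.0, 394.0, 187.8], [0.0, 0.0, 1.0]] [-0.00294197  0.          0.          0.          0.        ]
side [[0.808, -0.533, 0.251, 0.306], [-0.588, -0.723, 0.362, -0.337], [-0.011, -0.44, -0.898, 0.846], [0.0, 0.0, 0.0, 1.0]] [[356.4, 0.0, 257.8], [0.0, 356.4, 196.0], [0.0, 0.0, 1.0]] [-0.02283362  0.          0.          0.          0.        ]
wrist [[0.446, 0.869, 0.216, 0.184], [0.895, -0.433, -0.108, 0.522], [-0.0, 0.241, -0.97, 0.385], [0.0, 0.0, 0.0, 1.0]] [[341.9, 0.0, 256.0], [0.0, 341.9, 197.2], [0.0, 0.0, 1.0]] [-0.08236721  0.          0.          0.          0.        ]
```

View pics/a.png

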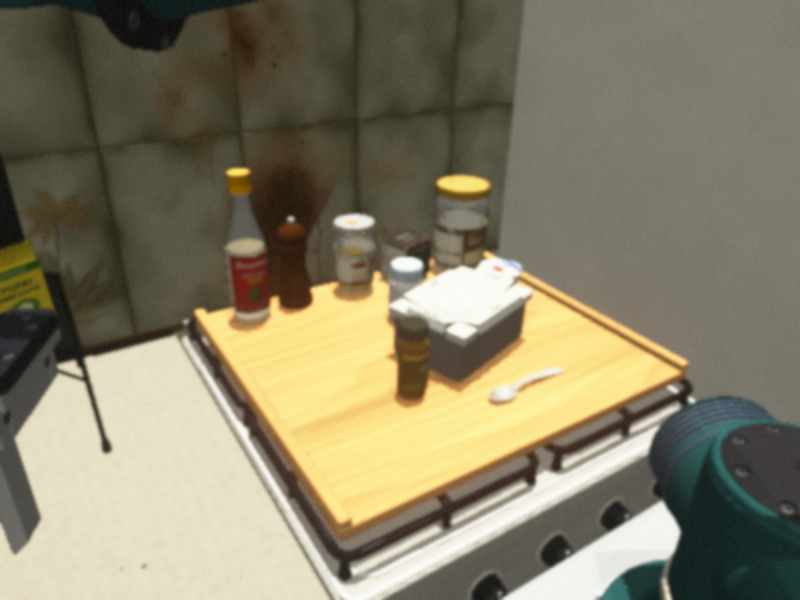

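View pics/b.png

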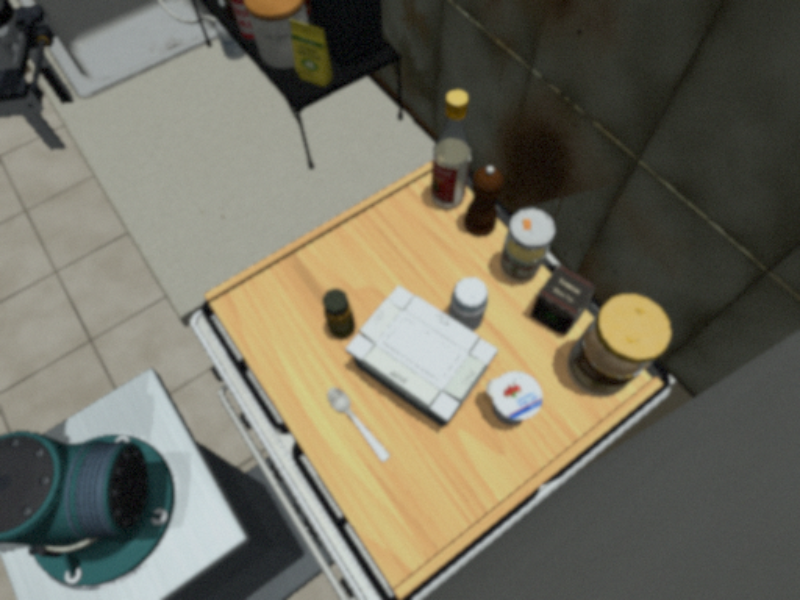

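The side view shows the box lid with corners near (348,350), (400,288), (496,352) and (442,418) in the 800x600 picture. The spoon lies in front of it, cumin to the left, the supplement behind and the yoghurt to the right. Next I measure the lid.

```bash
cat > h.py <<'E'
from station import *
import cv2,numpy as np
def onplane(n,px,z,c=None):
    c=c or get_calibration(n);T=c["T"]
    u=cv2.undistortPoints(np.float64(px).reshape(-1,1,2),c["camera_matrix"],c["dist"]).reshape(-1,2)
    d=np.c_[u,np.ones(len(u))]@T[:3,:3].T;o=T[:3,3]
    return o+d*((z-o[2])/d[:,2])[:,None]
def proj(n,P,c=None):
    c=c or get_calibration(n);M=np.linalg.inv(c["T"])
    return cv2.projectPoints(np.float64(P),cv2.Rodrigues(M[:3,:3])[0],M[:3,3],c["camera_matrix"],c["dist"])[0].reshape(-1,2)
E
python3 - <<'E'
from h import *
im=cv2.imread("pics/side0.png")
hsv=cv2.cvtColor(im,cv2.COLOR_BGR2HSV)
m=((hsv[...,1]<50)&(hsv[...,2]>130)).astype(np.uint8)*255
m=cv2.morphologyEx(m,cv2.MORPH_OPEN,np.ones((3,3)))
n,l,st,ce=cv2.connectedComponentsWithStats(m)
k=l[225,270];print(st[k],ce[k])
cs,_=cv2.findContours((l==k).astype(np.uint8),cv2.RETR_EXTERNAL,cv2.CHAIN_APPROX_NONE)
c=max(cs,key=cv2.contourArea)
P=onplane("side",c.reshape(-1,2),0.1)
r=cv2.minAreaRect(np.float32(P[:,:2]*1000));print(r)
print("manual",onplane("side",np.array([[348,350],[400,288],[496,352],[442,418]])*.64,.098).round(3))
o=cv2.resize(im,None,fx=4,fy=4,interpolation=cv2.INTER_CUBIC)
cv2.drawContours(o,[c*4+2],-1,(0,0,255),1)
cv2.imwrite("pics/c.png",o[680:1120,830:1330])
for nm,px,z in[("cumin",(337,297),.126),("supp",(470,287),.114),("pot",(515,395),.089)]:print(nm,onplane("side",np.array(px)*.64,z).round(3))
E
```

```text
[ 222  183   96   86 4366] [270.36761338 224.29065506]
((496.83673095703125, -106.14988708496094), (133.12225341796875, 182.17953491210938), 17.951061248779297)
manual [[ 0.41  -0.046  0.098]
 [ 0.53  -0.008  0.098]
 [ 0.58  -0.174  0.098]
 [ 0.458 -0.204  0.098]]
cumin [[0.439 0.022 0.126]]
supp [[ 0.61  -0.076  0.114]]
pot [[ 0.563 -0.238  0.089]]
```

View pics/c.png

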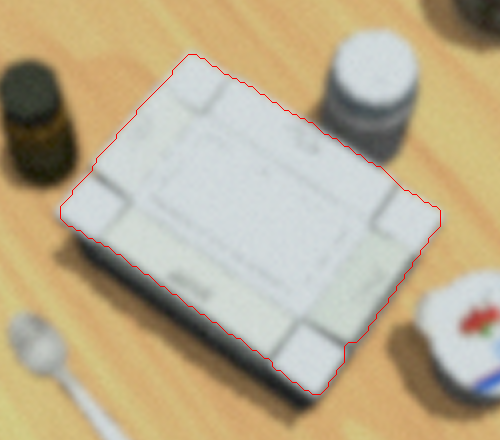

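The contour fits the lid well: centre about (0.497,-0.107), yaw about 17.5°. I'll turn the tool to yaw about 107.5° with the fingers closed, which lines it up with the box.

Request:
send_rows --targets '[[[0, 0, 0.161], [0, 0, 0], 0], [[0, 0, 0.161], [0, 0, 0], 0], [[0, 0, 0.161], [0, 0, 0], 0], [[0, 0, 0.161], [0, 0, 0], 0], [[0, 0, 0.16], [0, 0, 0], 0]]' --squeeze 5

```text
t: 0.78
eef_pos: [0.2454, 0.4919, 0.2009]
tcp_rot: [-180.0, 0.0, 107.1]
wrist_force: [-0.1, -0.4, -1.3]
finger_gap: 0.0479
finger_force: 0.0
```

```bash
cat >> h.py <<'E'
from scipy.spatial.transform import Rotation as Ro
def go(target):
    s=sense();R=Ro.from_euler("xyz",s["tcp_rot"],degrees=True).as_matrix()
    print("t",round(s["t"],2),"tcp",s["eef_pos"].round(4),"rpy",s["tcp_rot"].round(2),"F",s["wrist_force"].round(1),"shift",(R.T@(np.array(target)-s["eef_pos"])).round(4))
E
python3 -c "
from h import *
go([.43,-.08,.25])"
```

```text
t 0.78 tcp [0.2454 0.4919 0.2009] rpy [-1.7996e+02  4.0000e-02  1.0711e+02] F [-0.1 -0.4 -1.3] shift [-0.601   0.008  -0.0488]
```

Request:
send_rows --targets '[[[0, 0, 0], [-0.057, 0.0065, -0.0045], 0], [[0, 0, 0], [-0.057, 0.0065, -0.0045], 0], [[0, 0, 0], [-0.057, 0.0065, -0.0045], 0], [[0, 0, 0], [-0.057, 0.0065, -0.0045], 0], [[0, 0, 0], [-0.057, 0.0065, -0.0045], 0]]'

```text
t: 1.4
eef_pos: [0.3621, 0.2282, 0.2238]
tcp_rot: [180.0, -0.0, 107.4]
wrist_force: [0.9, -0.0, 0.5]
finger_gap: 0.0009
finger_force: 0.0
```

Request:
send_rows --targets '[[[0, 0, 0], [-0.057, 0.0065, -0.0045], 0], [[0, 0, 0], [-0.057, 0.0065, -0.0045], 0], [[0, 0, 0], [-0.057, 0.0065, -0.0045], 0], [[0, 0, 0], [-0.057, 0.0065, -0.0045], 0], [[0, 0, 0], [-0.057, 0.0065, -0.0045], 0]]'

```text
t: 2.02
eef_pos: [0.4785, -0.0341, 0.2463]
tcp_rot: [180.0, -0.0, 107.4]
wrist_force: [0.4, 0.6, -0.1]
finger_gap: 0.0005
finger_force: 0.0
```

Request:
send_rows --targets '[[[0, 0, 0], [-0.057, 0.0065, -0.0045], 0], [[0, 0, 0], [0, 0, 0], 0], [[0, 0, 0], [0, 0, 0], 0]]'

```text
t: 2.4
eef_pos: [0.5011, -0.0843, 0.2504]
tcp_rot: [-180.0, -0.1, 107.4]
wrist_force: [-0.7, -0.4, 0.6]
finger_gap: 0.0003
finger_force: 0.0
```

Run:
```python
from h import *
go([.5,-.09,.25])
c=get_calibration("wrist");im=read_camera("wrist")[:,:,::-1].copy()
cv2.imwrite("pics/w1.png",im);np.save("c1.npy",c,allow_pickle=True)
hsv=cv2.cvtColor(im,cv2.COLOR_BGR2HSV)
ctr=np.array([.4965,-.1065,.098]);a=np.radians(17.6);X=np.array([np.cos(a),np.sin(a),0]);Y=np.array([-X[1],X[0],0])
P=[ctr+sx*.065*X+sy*.09*Y for sx,sy in((-1,-1),(-1,1),(1,1),(1,-1))]+[ctr-.057*X,ctr+.057*X,ctr+.082*Y,ctr-.082*Y]
q=proj("wrist",P,c);print(q.round(0).tolist())
for u in q: cv2.circle(im,tuple(int(v) for v in u),2,(0,0,255),-1)
cv2.imwrite("pics/w1a.png",cv2.resize(im,(800,600),interpolation=cv2.INTER_CUBIC))
```

```text
t 2.4 tcp [ 0.5011 -0.0843  0.2504] rpy [-1.7995e+02 -8.0000e-02  1.0740e+02] F [-0.7 -0.4  0.6] shift [-0.0051 -0.0027  0.0004]
[[186.0, 282.0], [176.0, 112.0], [311.0, 111.0], [305.0, 282.0], [189.0, 202.0], [300.0, 202.0], [244.0, 120.0], [245.0, 275.0]]
```

View pics/w1a.png

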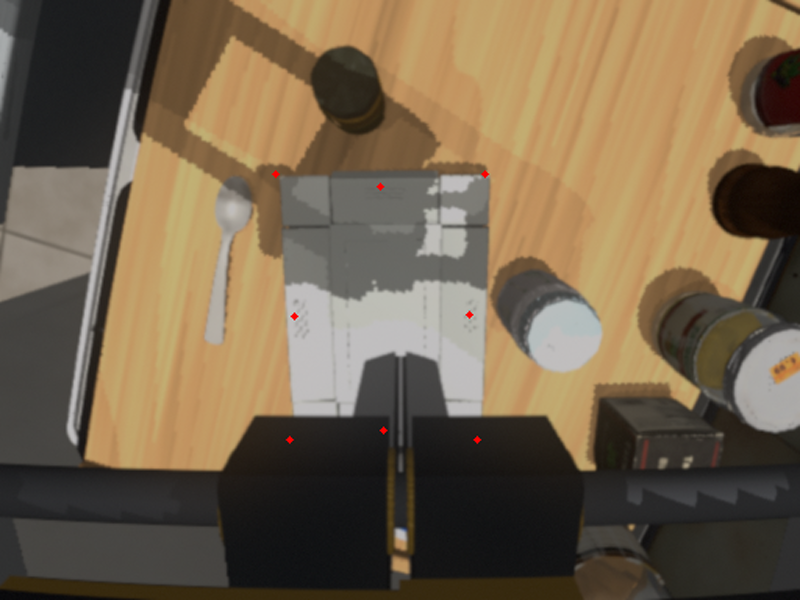

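The wrist view shows the ridged pads at (301,316) front, (475,316) back and (383,193) left. The box is therefore about 2–3 mm further along its +x than first measured, so I take its centre as (0.499,-0.106). I'll press the front section first.

Request:
send_rows --targets '[[[0, 0, 0], [-0.007, -0.0215, 0.033], 0], [[0, 0, 0], [-0.007, -0.0215, 0.033], 0], [[0, 0, 0], [-0.0065, -0.0215, 0.034], 0], [[0, 0, 0], [0, 0, 0.02], 0], [[0, 0, 0], [0, 0, 0], 0]]'

```text
t: 3.08
eef_pos: [0.4445, -0.1217, 0.1294]
tcp_rot: [-179.9, -0.1, 107.5]
wrist_force: [0.1, 0.0, -0.7]
finger_gap: 0.0009
finger_force: 0.0
```

Request:
send_rows --targets '[[[0, 0, 0], [0, 0, 0.004], 0], [[0, 0, 0], [0, 0, 0.004], 0], [[0, 0, 0], [0, 0, 0.004], 0]]'

```text
t: 3.45
eef_pos: [0.4466, -0.1235, 0.1194]
tcp_rot: [179.9, 0.0, 107.4]
wrist_force: [0.6, 0.5, -0.2]
finger_gap: 0.0006
finger_force: 0.0
```

Request:
send_rows --targets '[[[0, 0, 0], [0, 0, 0.002], 0], [[0, 0, 0], [0, 0, 0], 0]]'

```text
t: 3.7
eef_pos: [0.446, -0.1236, 0.1167]
tcp_rot: [-180.0, -0.0, 107.4]
wrist_force: [-1.6, -0.1, 0.3]
finger_gap: 0.0007
finger_force: 0.0
```

Request:
send_rows --targets '[[[0, 0, 0], [0, 0, 0.002], 0], [[0, 0, 0], [0, 0, 0], 0]]'

```text
t: 3.95
eef_pos: [0.446, -0.1236, 0.1147]
tcp_rot: [-180.0, -0.0, 107.4]
wrist_force: [0.3, 0.4, -0.5]
finger_gap: 0.0005
finger_force: 0.0
```

The tip should already be below flush and there is no force, so I look before going on.

Run:
```python
from h import *
a=read_camera("side")[:,:,::-1];b=read_camera("wrist")[:,:,::-1]
s=sense();T=s["eef_pos"]-[0,0,.019];print(proj("side",[T]).round(1),proj("wrist",[T]).round(1))
f=lambda i,y,x,h,w,k:cv2.resize(i[y:y+h,x:x+w],None,fx=k,fy=k,interpolation=cv2.INTER_CUBIC)
A=f(a,150,195,150,150,2.6);B=f(b,100,150,150,150,2.6)
cv2.imwrite("pics/d.png",np.hstack([A,B]))
```

```text
[[256.  241.9]] [[254.8 225. ]]
```

View pics/d.png

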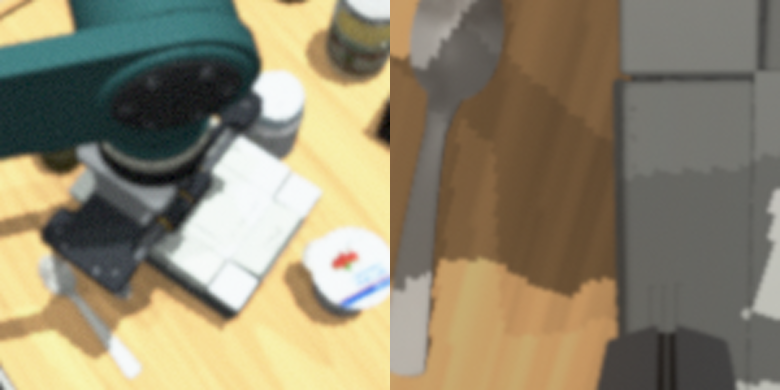

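The fingers sit over the front flap, about 10 mm in from its outer edge and apparently just above it. I continue down.

Request:
send_rows --targets '[[[0, 0, 0], [0, 0, 0.002], 0], [[0, 0, 0], [0, 0, 0], 0]]'

```text
t: 4.3
eef_pos: [0.4459, -0.1235, 0.1127]
tcp_rot: [-180.0, -0.0, 107.4]
wrist_force: [-0.2, -0.1, -0.3]
finger_gap: 0.0002
finger_force: 0.0
```

Request:
send_rows --targets '[[[0, 0, 0], [0, 0, 0.002], 0], [[0, 0, 0], [0, 0, 0], 0]]'

```text
t: 4.55
eef_pos: [0.4459, -0.1235, 0.1106]
tcp_rot: [-180.0, -0.0, 107.4]
wrist_force: [0.7, 0.6, -0.3]
finger_gap: 0.0005
finger_force: 0.0
```

Run:
```python
from h import *
a=read_camera("scene")[:,:,::-1];b=read_camera("wrist")[:,:,::-1]
go([.446,-.1235,.117])
s=sense();T=s["eef_pos"]-[0,0,.019];p=proj("scene",[T])[0];print(p.round(1),proj("wrist",[T]).round(1))
f=lambda i,y,x,h,w,k:cv2.resize(i[y:y+h,x:x+w],None,fx=k,fy=k,interpolation=cv2.INTER_CUBIC)
y,x=int(p[1])-50,int(p[0])-50
A=f(a,y,x,100,100,4);B=f(b,140,190,100,100,4)
cv2.imwrite("pics/e.png",np.hstack([A,B]))
```

```text
t 4.65 tcp [ 0.446  -0.1235  0.1108] rpy [ 1.8000e+02 -1.0000e-02  1.0742e+02] F [ 0.1  0.5 -0.2] shift [ 0.     -0.     -0.0062]
[316.8 200.6] [[254.8 225. ]]
```

View pics/e.png

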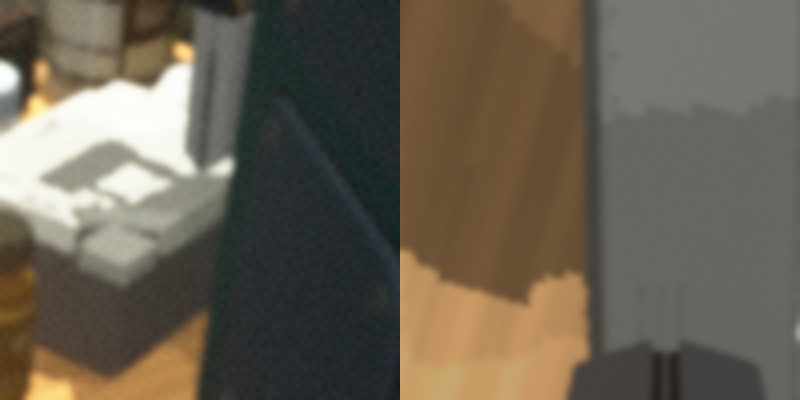

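Run:
```python
from h import *
s=sense();R=Ro.from_euler("xyz",s["tcp_rot"],degrees=True).as_matrix()
for nz in(.019,.01,0):
    P=[s["eef_pos"]+R@np.array([x,y,nz]) for x,y in((.008,0),(.008,-.0125),(.008,.0125),(-.008,-.0125))]
    print(nz,"scene crop",((proj("scene",P)-[266,150])*4).round(0).tolist(),"wrist crop",((proj("wrist",P)-[190,140])*4).round(0).tolist())
a=np.radians(17.6);X=np.array([np.cos(a),np.sin(a),0]);Y=np.array([-X[1],X[0],0]);c=np.array([.499,-.106,.098])
P=[c-.065*X+.09*Y,c-.065*X+.058*Y,c-.035*X+.058*Y,c-.065*X,c-.035*X]
print("box FL corner, flap outer end, flap inner end, flap outer mid, flap inner mid",((proj("scene",P)-[266,150])*4).round(0).tolist(),((proj("wrist",P)-[190,140])*4).round(0).tolist())
```

```text
0.019 scene crop [[195.0, 208.0], [215.0, 215.0], [176.0, 200.0], [231.0, 205.0]] wrist crop [[259.0, 291.0], [179.0, 291.0], [340.0, 291.0], [180.0, 388.0]]
0.01 scene crop [[197.0, 193.0], [217.0, 201.0], [177.0, 185.0], [233.0, 190.0]] wrist crop [[259.0, 308.0], [175.0, 308.0], [343.0, 308.0], [177.0, 409.0]]
0 scene crop [[199.0, 177.0], [219.0, 184.0], [179.0, 169.0], [234.0, 174.0]] wrist crop [[259.0, 329.0], [171.0, 329.0], [347.0, 329.0], [173.0, 434.0]]
box FL corner, flap outer end, flap inner end, flap outer mid, flap inner mid [[123.0, 263.0], [159.0, 239.0], [111.0, 219.0], [218.0, 198.0], [172.0, 180.0]] [[190.0, -273.0], [193.0, -39.0], [404.0, -39.0], [199.0, 349.0], [396.0, 348.0]]
```

The projections say the visible fingertip is about 15–20 mm higher than assumed, so it is still clear of the flap. I feel downwards for contact.

Request:
send_rows --targets '[[[0, 0, 0], [0, 0, 0.002], 0], [[0, 0, 0], [0, 0, 0.001], 0], [[0, 0, 0], [0, 0, 0], 0]]'

```text
t: 5.03
eef_pos: [0.446, -0.1235, 0.1077]
tcp_rot: [-180.0, -0.0, 107.4]
wrist_force: [0.0, 0.2, -0.1]
finger_gap: 0.0006
finger_force: 0.0
```

Request:
send_rows --targets '[[[0, 0, 0], [0, 0, 0.002], 0], [[0, 0, 0], [0, 0, 0.001], 0], [[0, 0, 0], [0, 0, 0], 0]]'

```text
t: 5.4
eef_pos: [0.446, -0.1235, 0.1047]
tcp_rot: [-180.0, -0.0, 107.4]
wrist_force: [-0.6, -0.3, -0.3]
finger_gap: 0.0006
finger_force: 0.0
```

Request:
send_rows --targets '[[[0, 0, 0], [0, 0, 0.002], 0], [[0, 0, 0], [0, 0, 0.001], 0], [[0, 0, 0], [0, 0, 0], 0]]'

```text
t: 5.78
eef_pos: [0.446, -0.1235, 0.1017]
tcp_rot: [-180.0, -0.0, 107.4]
wrist_force: [-0.3, -0.3, -0.2]
finger_gap: 0.0004
finger_force: 0.0
```

Request:
send_rows --targets '[[[0, 0, 0], [0, 0, 0.002], 0], [[0, 0, 0], [0, 0, 0], 0]]'

```text
t: 6.02
eef_pos: [0.446, -0.1235, 0.0996]
tcp_rot: [-180.0, -0.0, 107.4]
wrist_force: [0.2, 0.1, -0.2]
finger_gap: 0.0008
finger_force: 0.0
```

Run:
```python
from h import *
s=sense();o=[]
for n,P in(("scene",[0,0,0]),("side",[0,0,0]),("wrist",[0,0,0])):
    p=proj(n,[s["eef_pos"]])[0];i=read_camera(n)[:,:,::-1].copy()
    y,x=int(p[1])-40,int(p[0])-32;y=min(y,304)
    c=cv2.resize(i[y:y+80,x:x+65],None,fx=4,fy=4,interpolation=cv2.INTER_CUBIC)
    cv2.circle(c,tuple(int(v) for v in (p-[x,y])*4),3,(0,0,255),-1);o.append(c)
    q=(proj(n,[s["eef_pos"]-[0,0,.019]])[0]-[x,y])*4
    cv2.circle(c,tuple(int(v) for v in q),3,(255,0,0),-1)
cv2.imwrite("pics/f.png",np.hstack(o))
```

```text
(no output)
```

View pics/f.png

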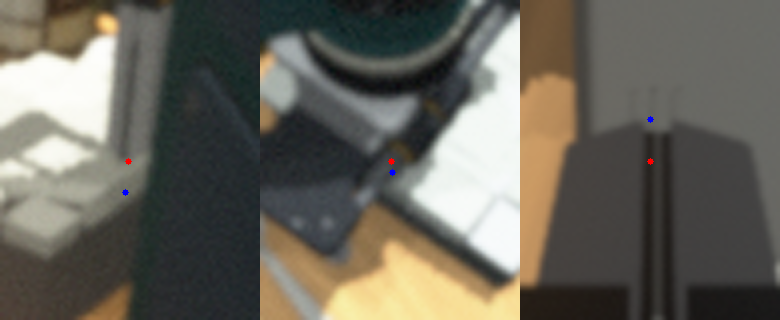

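The visible finger end coincides with the TCP dot (the red one) and now sits right at the flap surface. Contact should come within the next millimetres.

Request:
send_rows --targets '[[[0, 0, 0], [0, 0, 0.002], 0], [[0, 0, 0], [0, 0, 0], 0]]'

```text
t: 6.42
eef_pos: [0.4463, -0.1237, 0.0986]
tcp_rot: [180.0, 0.0, 107.4]
wrist_force: [-0.9, 0.3, 3.8]
finger_gap: 0.0004
finger_force: 1.8
```

Request:
send_rows --targets '[[[0, 0, 0], [0, 0, 0.002], 0], [[0, 0, 0], [0, 0, 0], 0]]'

```text
t: 6.68
eef_pos: [0.4459, -0.1238, 0.0969]
tcp_rot: [-180.0, 0.0, 107.4]
wrist_force: [-2.6, 0.5, 5.6]
finger_gap: 0.0008
finger_force: 2.8
```

```bash
python3 -c "
from h import *
s=sense();print(s['joint_torque'].round(1),s['qpos'].round(1),s['wrist_force'],s['ft_torque'])"
```

```text
[  0.3 -23.7 -27.4   0.4  -0.8  -0. ] [-22.5  -3.6  99.2  -0.   84.4 -39.9] [-2.55468614  0.53540437  5.59733379] [-0.04019114  0.62403175 -0.00749647]
```

Contact. I keep pressing until the force climbs steeply.

Request:
send_rows --targets '[[[0, 0, 0], [0, 0, 0.002], 0], [[0, 0, 0], [0, 0, 0], 0]]'

```text
t: 6.92
eef_pos: [0.4455, -0.1239, 0.0948]
tcp_rot: [-179.9, 0.0, 107.4]
wrist_force: [-2.8, 0.8, 7.3]
finger_gap: 0.0005
finger_force: 3.1
```

Request:
send_rows --targets '[[[0, 0, 0], [0, 0, 0.002], 0], [[0, 0, 0], [0, 0, 0], 0]]'

```text
t: 7.18
eef_pos: [0.4456, -0.124, 0.094]
tcp_rot: [-179.9, 0.1, 107.4]
wrist_force: [-5.9, 1.0, 11.4]
finger_gap: 0.0005
finger_force: 5.7
```

Request:
send_rows --targets '[[[0, 0, 0], [0, 0, 0.001], 0], [[0, 0, 0], [0, 0, 0], 0]]'

```text
t: 7.42
eef_pos: [0.4456, -0.124, 0.0939]
tcp_rot: [-180.0, 0.1, 107.4]
wrist_force: [-6.5, 1.1, 15.3]
finger_gap: 0.0008
finger_force: 7.7
```

Front is home: motion stopped at z≈0.094 while the force rose to 15 N. I lift off and go round to the left section.

Request:
send_rows --targets '[[[0, 0, 0], [0, 0, 0.001], 0], [[0, 0, 0], [0, 0, 0], 0]]'

```text
t: 7.68
eef_pos: [0.4456, -0.124, 0.0939]
tcp_rot: [-180.0, 0.1, 107.4]
wrist_force: [-8.3, 2.4, 19.9]
finger_gap: 0.0003
finger_force: 9.6
```

Request:
send_rows --targets '[[[0, 0, 0], [0, 0, -0.035], 0], [[0, 0, 0], [0.041, 0.0278, 0], 0], [[0, 0, 0], [0.041, 0.0278, 0], 0], [[0, 0, 0], [0, 0, 0.012], 0], [[0, 0, 0], [0, 0, 0], 0]]'

```text
t: 8.3
eef_pos: [0.4733, -0.0287, 0.1111]
tcp_rot: [-179.8, -0.1, 107.5]
wrist_force: [0.0, 0.0, -0.1]
finger_gap: 0.0003
finger_force: 0.0
```

Request:
send_rows --targets '[[[0, 0, 0], [0, 0, 0.003], 0], [[0, 0, 0], [0, 0, 0.003], 0], [[0, 0, 0], [0, 0, 0.002], 0], [[0, 0, 0], [0, 0, 0.002], 0], [[0, 0, 0], [0, 0, 0], 0]]'

```text
t: 8.93
eef_pos: [0.4747, -0.029, 0.1034]
tcp_rot: [180.0, 0.0, 107.4]
wrist_force: [-1.5, -0.0, 2.4]
finger_gap: 0.0007
finger_force: 1.2
```

Request:
send_rows --targets '[[[0, 0, 0], [0, 0, 0.002], 0], [[0, 0, 0], [0, 0, 0.002], 0], [[0, 0, 0], [0, 0, 0.002], 0], [[0, 0, 0], [0, 0, 0], 0]]'

```text
t: 9.43
eef_pos: [0.4742, -0.0275, 0.0974]
tcp_rot: [180.0, -0.1, 107.4]
wrist_force: [-2.6, 2.7, 4.6]
finger_gap: 0.0003
finger_force: 2.3
```

Request:
send_rows --targets '[[[0, 0, 0], [0, 0, 0.002], 0], [[0, 0, 0], [0, 0, 0], 0]]'

```text
t: 9.68
eef_pos: [0.4742, -0.0273, 0.0953]
tcp_rot: [180.0, -0.2, 107.5]
wrist_force: [-2.7, 3.4, 4.7]
finger_gap: 0.0006
finger_force: 2.3
```

Request:
send_rows --targets '[[[0, 0, 0], [0, 0, 0.001], 0], [[0, 0, 0], [0, 0, 0], 0]]'

```text
t: 9.93
eef_pos: [0.4742, -0.0273, 0.0943]
tcp_rot: [180.0, -0.2, 107.4]
wrist_force: [-3.3, 4.1, 4.9]
finger_gap: 0.0007
finger_force: 2.7
```

Request:
send_rows --targets '[[[0, 0, 0], [0, 0, 0.001], 0], [[0, 0, 0], [0, 0, 0.001], 0], [[0, 0, 0], [0, 0, 0], 0]]'

```text
t: 10.3
eef_pos: [0.4742, -0.0272, 0.094]
tcp_rot: [180.0, -0.1, 107.5]
wrist_force: [-6.2, 4.5, 12.1]
finger_gap: 0.0005
finger_force: 6.1
```

Request:
send_rows --targets '[[[0, 0, 0], [0, 0, 0.001], 0], [[0, 0, 0], [0, 0, 0.001], 0], [[0, 0, 0], [0, 0, 0], 0]]'

```text
t: 10.68
eef_pos: [0.4743, -0.0272, 0.0938]
tcp_rot: [179.9, -0.1, 107.5]
wrist_force: [-9.4, 4.5, 19.1]
finger_gap: 0.0005
finger_force: 9.8
```

Left is home at the same stop height. Next is the back section.

Request:
send_rows --targets '[[[0, 0, 0], [0, 0, -0.035], 0], [[0, 0, 0], [-0.0405, 0.0281, 0], 0], [[0, 0, 0], [-0.0405, 0.0281, 0], 0], [[0, 0, 0], [0, 0, 0.012], 0], [[0, 0, 0], [0, 0, 0], 0]]'

```text
t: 11.3
eef_pos: [0.5509, -0.0886, 0.1105]
tcp_rot: [-179.8, -0.2, 107.4]
wrist_force: [0.5, 1.1, -0.5]
finger_gap: 0.0003
finger_force: 0.0
```

Request:
send_rows --targets '[[[0, 0, 0], [0, 0, 0.003], 0], [[0, 0, 0], [0, 0, 0.003], 0], [[0, 0, 0], [0, 0, 0.002], 0], [[0, 0, 0], [0, 0, 0.002], 0], [[0, 0, 0], [0, 0, 0], 0]]'

```text
t: 11.92
eef_pos: [0.5523, -0.089, 0.1028]
tcp_rot: [-180.0, -0.0, 107.4]
wrist_force: [0.1, 0.0, 1.0]
finger_gap: 0.0007
finger_force: 0.0
```

Request:
send_rows --targets '[[[0, 0, 0], [0, 0, 0.002], 0], [[0, 0, 0], [0, 0, 0.002], 0], [[0, 0, 0], [0, 0, 0.002], 0], [[0, 0, 0], [0, 0, 0], 0]]'

```text
t: 12.42
eef_pos: [0.5527, -0.0892, 0.0977]
tcp_rot: [179.9, 0.0, 107.4]
wrist_force: [-1.2, -0.1, 3.9]
finger_gap: 0.0004
finger_force: 2.1
```

Request:
send_rows --targets '[[[0, 0, 0], [0, 0, 0.002], 0], [[0, 0, 0], [0, 0, 0.001], 0], [[0, 0, 0], [0, 0, 0], 0]]'

```text
t: 12.8
eef_pos: [0.5532, -0.089, 0.095]
tcp_rot: [179.9, 0.0, 107.4]
wrist_force: [-0.9, 0.6, 6.2]
finger_gap: 0.0002
finger_force: 2.6
```

Request:
send_rows --targets '[[[0, 0, 0], [0, 0, 0.001], 0], [[0, 0, 0], [0, 0, 0.001], 0], [[0, 0, 0], [0, 0, 0], 0]]'

```text
t: 13.18
eef_pos: [0.5533, -0.089, 0.0941]
tcp_rot: [179.8, 0.1, 107.4]
wrist_force: [-1.2, 1.0, 8.3]
finger_gap: 0.0005
finger_force: 4.3
```

Request:
send_rows --targets '[[[0, 0, 0], [0, 0, 0.001], 0], [[0, 0, 0], [0, 0, 0.001], 0], [[0, 0, 0], [0, 0, 0], 0]]'

```text
t: 13.55
eef_pos: [0.5534, -0.089, 0.0939]
tcp_rot: [179.8, 0.1, 107.4]
wrist_force: [-3.8, 1.5, 14.4]
finger_gap: 0.0004
finger_force: 7.5
```

Request:
send_rows --targets '[[[0, 0, 0], [0, 0, 0.001], 0], [[0, 0, 0], [0, 0, 0], 0]]'

```text
t: 13.8
eef_pos: [0.5535, -0.089, 0.0938]
tcp_rot: [179.8, 0.1, 107.4]
wrist_force: [-5.1, 3.1, 18.7]
finger_gap: 0.0007
finger_force: 9.0
```

Request:
send_rows --targets '[[[0, 0, 0], [0, 0, -0.036], 0], [[0, 0, 0], [-0.0406, -0.0278, 0], 0], [[0, 0, 0], [-0.0406, -0.0278, 0], 0], [[0, 0, 0], [0, 0, 0.012], 0], [[0, 0, 0], [0, 0, 0], 0]]'

```text
t: 14.42
eef_pos: [0.5227, -0.1825, 0.1108]
tcp_rot: [-179.9, -0.2, 107.4]
wrist_force: [-0.0, 1.0, -0.1]
finger_gap: 0.0003
finger_force: 0.0
```

Request:
send_rows --targets '[[[0, 0, 0], [0, 0, 0.003], 0], [[0, 0, 0], [0, 0, 0.003], 0], [[0, 0, 0], [0, 0, 0.002], 0], [[0, 0, 0], [0, 0, 0.002], 0], [[0, 0, 0], [0, 0, 0], 0]]'

```text
t: 15.05
eef_pos: [0.5239, -0.183, 0.1032]
tcp_rot: [180.0, -0.0, 107.4]
wrist_force: [-0.0, 0.6, 1.2]
finger_gap: 0.0005
finger_force: 0.4
```

Request:
send_rows --targets '[[[0, 0, 0], [0, 0, 0.002], 0], [[0, 0, 0], [0, 0, 0.002], 0], [[0, 0, 0], [0, 0, 0.002], 0], [[0, 0, 0], [0, 0, 0], 0]]'

```text
t: 15.55
eef_pos: [0.5244, -0.1843, 0.0979]
tcp_rot: [179.9, 0.2, 107.4]
wrist_force: [0.2, -1.6, 4.7]
finger_gap: 0.0002
finger_force: 2.2
```

Request:
send_rows --targets '[[[0, 0, 0], [0, 0, 0.002], 0], [[0, 0, 0], [0, 0, 0.001], 0], [[0, 0, 0], [0, 0, 0], 0]]'

```text
t: 15.92
eef_pos: [0.5245, -0.1847, 0.095]
tcp_rot: [179.9, 0.2, 107.4]
wrist_force: [-0.1, -3.3, 5.7]
finger_gap: 0.0004
finger_force: 2.5
```

Request:
send_rows --targets '[[[0, 0, 0], [0, 0, 0.001], 0], [[0, 0, 0], [0, 0, 0.001], 0], [[0, 0, 0], [0, 0, 0], 0]]'

```text
t: 16.3
eef_pos: [0.5246, -0.1848, 0.0941]
tcp_rot: [179.9, 0.2, 107.4]
wrist_force: [-1.4, -2.5, 8.8]
finger_gap: 0.0004
finger_force: 4.4
```

Request:
send_rows --targets '[[[0, 0, 0], [0, 0, 0.001], 0], [[0, 0, 0], [0, 0, 0.001], 0], [[0, 0, 0], [0, 0, 0.001], 0], [[0, 0, 0], [0, 0, 0], 0]]'

```text
t: 16.8
eef_pos: [0.5247, -0.1849, 0.0938]
tcp_rot: [179.8, 0.3, 107.4]
wrist_force: [-4.8, -1.0, 18.0]
finger_gap: 0.0006
finger_force: 9.2
```

Request:
send_rows --targets '[[[0, 0, 0], [0, 0, -0.05], 0], [[0, 0, 0], [0, 0, -0.05], 0], [[0, 0, 0], [-0.03, 0, -0.05], 0], [[0, 0, 0], [-0.03, 0, 0], 0], [[0, 0, 0], [0, 0, 0], 0]]'

```text
t: 17.42
eef_pos: [0.5415, -0.2417, 0.2376]
tcp_rot: [-179.9, -0.1, 107.3]
wrist_force: [0.1, 0.4, -0.3]
finger_gap: 0.0007
finger_force: 0.0
```

Run:
```python
from h import *
go([.5,-.1,.25])
a=read_camera("side")[:,:,::-1];b=read_camera("wrist")[:,:,::-1]
A=cv2.resize(a[160:310,195:345],None,fx=2.66,fy=2.66,interpolation=cv2.INTER_CUBIC)
B=cv2.resize(b,(400,300),interpolation=cv2.INTER_AREA);B=np.vstack([B,np.zeros((99,400,3),np.uint8)])
cv2.imwrite("pics/g.png",np.hstack([A[:399],B]))
```

```text
t 17.43 tcp [ 0.5415 -0.2417  0.2376] rpy [-1.7994e+02 -9.0000e-02  1.0730e+02] F [ 0.1  0.4 -0.3] shift [ 0.1476  0.0024 -0.0122]
```

View pics/g.png

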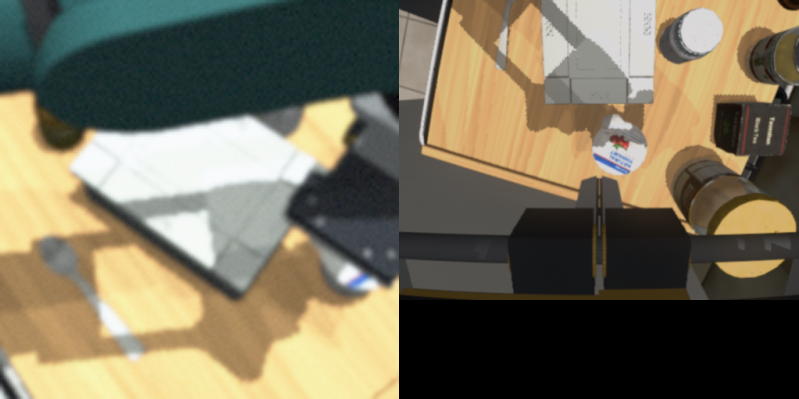

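The lid looks flat with its rim straight in both views, the box is in place, and the pot, spoon and supplement stand undisturbed. All four sections reached the same stop height, 0.0938–0.0939, under 18–20 N. The robot is clear of everything.

```bash
python3 -c "
from station import *
print(finish_job())"
```

```text
the job is handed in; nothing more can be done
None
```

All four rim sections are pressed home: each stopped at the same height under 18–20 N. The box and the things round it look undisturbed, and the job was handed in at about 17.5 s.

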